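# Hold the setting master in the gauge window

## Robot

A 7-joint arm with a two-finger parallel gripper is mounted at the origin on the work surface. World frame = base frame: x ahead of the robot, y to its left, z up, the work surface at z = 0. Lengths are in m, angles in rad, forces in N, time in s.
With the tool pointing down it reaches from about 0.4 to 0.85 m from the base axis. Payload 6.9 kg.
Tool frame: the origin (TCP) lies midway between the tips of the shut fingers; the grasp point (between the pads) lies behind it (ctrl.pinch_z is the z of the grasp point in the tool frame, in m); z points along the fingers, y is the direction in which the jaws open and shut (so a half turn about z gives the same grasp; the last joint's range is limited). The gripper opens to 85 mm and grips with 20 to 120 N. Pads are 22 mm wide; open, the fingers measure 114 mm over their backs; the gripper's body (76 mm by 85 mm) begins 54 mm behind the grasp point. The pads swing forward as they close: fully open they stand 13 mm farther back than shut.
Start: joints at [1.216, 0.507, -0.238, 1.5, 0.126, 1.149, -0.155], TCP at [0.277, -0.56, 0.231] pointing down, gripper open.
Joint ranges: [-3.08, 3.08], [-0.24, 2.05], [-1.43, 1.35], [0, 2.5], [-1.52, 4.66], [0.17, 1.96], [-2.89, 2.89]. Speed limits (rad/s): [2.39, 2.39, 3.14, 3.14, 3.14, 3.14, 3.14].

## Interface

Orientations are given as a unit quaternion [w, x, y, z].
In Python, from station import ctrl, get_state, vision, ticket, models gives the robot as it stands. Calls block until the motion is done:
- ctrl.movep(position, orientation): joint-space move of the TCP to a pose.
- ctrl.movel(position, frame=None, max_speed=0.15): straight line of the TCP; frame=None keeps the orientation; max_speed is the mean speed in m/s.
- ctrl.set_joints(angles): joint-space move.
- ctrl.ungrasp() and ctrl.close_gripper(force=None): open the fingers fully, or close them until they stop; force is the grip in N (None keeps the last).
- ctrl.pause(seconds).
- ctrl.ik(position, orientation): joint angles nearest the present ones, or None.
- get_state(): the state.
- vision.grab_frame(name): name is "scene" or "top"; returns (picture, depth): 480x640x3 uint8, blue, green, red; 480x640 float32, m along the optical axis (not along the pixel's ray), 0 where there is no reading.
- vision.camera_info(name): a dict with "mtx" (3x3 intrinsics, pixels), "R" (3x3) and "t" (3): a world point X has camera coordinates R X + t. Camera axes: x right, y down, z forward; pixel columns grow to the right and rows downward; lengths in m; the calibration is good to about 2 mm. A picture is of the moment at which its call begins. camera_info takes no time and is no camera call.
A pose or a line that the arm cannot do raises ctrl.Unreachable and nothing moves.
- ticket.close_job(): hands the job in, once; it reports no verdict.
Trained networks look in the newest picture that a camera, given by its name, has taken for a name from the list of things; names that differ only in an ending like _2 or _b are one class to them, and where a whole thing is asked for, a point or a joint stands for the part that bears it (a point fixed in the world has none). Each returns a list of dicts, best first, with "p" (0 to 1); they miss things now and then, are a little off and sometimes report something else, mostly with a low value. They report only what shows in the picture. A call takes as long as a camera call. They do not tell look-alikes from the thing itself.
- models.recognise(camera, target): "point" ([column, row] in pixels, amid what is visible of it).
- models.masks_of(camera, target): "mask" (480x640 bool, what is visible of it) and "point" ([column, row] in pixels, amid what is visible of it).
The state is a dict: "time": time; "qpos": joint angles; "qd": joint speeds; "tau": joint torques, N m; "tcp_pos": TCP position; "eef_rot": TCP orientation; "contact_force": force on the tool from outside, world axes, zero at the start; "wrist_torque": the same for the moment, N m; "width": finger opening in m.
Only numpy, scipy, OpenCV 4.12 (cv2) and the standard library are available. Lean on these libraries where they do the work, as an engineer would, in place of code of your own. Each camera call takes 0.05 s, during which the arm holds its last target.

## Task

On the inspection bench, first turn the gauging unit's selector to the three-dot mark, then take the setting master with the rectangular handle from the wooden rack and pass its blade down through the slot window in the unit's guard, about two thirds in (40 mm), collar clear of the guard. Finish while holding it there, upright and still in the gripper, not resting on the unit. Leave the selector on three dots and the other things on the bench alone.

Things in the scene. Friction and masses are not known exactly. Their poses are not given: they have to be found in the camera images.
- selector (a joint): Selector angle, rad; grows clockwise seen from above. Four spring detents: 0 = one dot, 0.7 = two, 1.4 = three, 2.1 = four dots; stops just past both ends. Starts on or near one or two dots and clicks into the nearest mark. Light to turn (under 0.15 N m); let go near a mark, it settles on it.
- selector_grip (a point): On the selector's vertical axis, at the height to grip (127 mm above the bench). Grey bar knob 44 mm long, 14 mm thick; this point is 9 mm below the bar's top, 23 mm above its round skirt (48 mm across). Turns with the knob: x axis along the bar; a white pointer line marks the bar's -x half.
- dial: Black dial disc (106 mm across) under the selector, fixed on the right of the unit seen from the robot; origin on the turning axis, 90 mm above the bench. White dots at its edge: groups of 1, 2, 3 and 4 on the far side, one dot leftmost, each with a short line. The one-dot mark lies along this body's -x axis.
- gauge_unit: Grey gauging unit fixed to the bench, 160 mm (x) by 300 mm (y), 90 mm high; origin at the centre of its underside. The selector's axis is at (0, -90) mm, the slot window's centre at (0, 70) mm along its axes. An aluminium guard plate (130 by 120 by 10 mm) lies on top round the window.
- window (a point): Centre of the slot window in the guard plate's top face, 100 mm above the bench; z up. Slot 42 mm long (x axis) by 12 mm wide (y axis), 2 mm more than the blade both ways; mouth bevelled at 45 degrees, 3 mm all round; plate 10 mm thick. Below is a wider well (70 by 40 mm), its floor 80 mm below the plate's top.
- flat_master_grip (a point): Centre of the rectangular handle of the setting master to use, the place to grip: 32 mm (x) by 20 mm (y), 56 mm tall. Below it a collar 48 by 28 mm, 5 mm thick, then a flat steel blade 40 mm (x) by 10 mm (y), 60 mm long; blade tip 93 mm below this point. z up. Same after a half turn. 0.2 to 0.37 kg. Starts 99 mm above the bench.
- round_master_grip (a point): Centre of the round handle (24 mm across, 56 mm tall) of the other setting master, otherwise alike, in the other hole of the rack. Which hole holds which changes. Leave it in place.
- rack: Wooden rack fixed to the bench, 80 mm (x) by 160 mm (y), 66 mm tall; origin under its centre. Two through holes at (0, -40) and (0, 40) mm; a master hangs in each by its collar, upright, blade flat along the rack's x axis with 2 mm play each side: pull it straight up 60 mm to clear.
- parts_bin: Blue plastic parts bin, 100 by 160 mm, 75 mm tall, on the far side of the bench; origin at the centre of its underside. Leave alone.
- caliper: Digital caliper lying flat, 235 mm long along its x axis, 15 mm tall; origin at the middle of its underside. Leave alone.
- sleeve_block: Turned steel and brass sleeve (210 mm long along x, 37 mm across) fixed in a dark steel V-block, 57 mm tall in all; origin under its centre. Leave alone.
There are look-alikes about, which are no part of the job. What is shaped like the part that bears flat_master_grip but orange or red is not meant.

How it is judged:
On the way, in this order (a step that is already met when the one before it is completed fails the run):
1. the selector stands on three dots (1.4 rad, within 0.2) and the flat-handled master has not yet left the rack (value of joint selector between 1.2 and 1.6 rad and distance of flat_master_grip from where it was at the start of the episode below 0.03 m), for 0.3 s.
2. the flat-handled master's blade is through the window, held by the fingers (z of flat_master_grip in the frame of window below 0.063 m and horizontal distance between flat_master_grip and window below 0.008 m and contact force between the fingers and flat_master above 1 N), for 0.3 s.
At the end, for the whole second after the job is handed in: Selector at 1.4 +-0.2 rad; flat-handled master's blade tip 30 to 53 mm below the guard's top, handle within 8 mm of the slot centre, upright within 0.12 rad, in line with the slot within 0.15 rad, gripped by the fingers, under 20 mm/s, under 10 N on the unit (all of step 2 and value of joint selector between 1.2 and 1.6 rad and z of flat_master_grip in the frame of window above 0.04 m and angle between flat_master_grip's own z axis and vertical below 0.12 rad and angle between the x axis of flat_master_grip and the x axis of window, either way round below 0.15 rad and contact force between flat_master and gauge_unit below 10 N and linear speed of flat_master below 0.02 m/s); the arm keeps its last pose, push and grip.
It fails at once if the round-handled master was disturbed (moved 30 mm) (distance of round_master_grip from where it was at the start of the episode above 0.03 m).
It fails at once if another thing on the bench was pushed away (50 mm) (distance of any of parts_bin, caliper, sleeve_block from where it was at the start of the episode above 0.05 m).
It also fails if it takes over 64 s, if anything falls off the work surface, if the arm or the gripper's body presses on something with over 40 N, if the wrist force passes 120 N, or if a joint passes its speed limit or range.

## Working session

There is one attempt and no reset: what is moved stays moved. The work goes in short steps, each a Python script; the robot and the scene stay as the last script left them, time stands still between calls to the robot, and variables do not carry over. Pictures are saved under pics/ and viewed, and the job is handed in when it is done.

```bash
mkdir -p pics; ls
cat > h.py <<'E'
import numpy as np, cv2
from station import ctrl, get_state, vision, ticket, models
def world(cam, px, d):
    c=vision.camera_info(cam); K=np.array(c["mtx"]);R=np.array(c["R"]);t=np.array(c["t"])
    p=np.linalg.inv(K)@np.array([px[0],px[1],1.0])*d
    return R.T@(p-t)
def proj(cam,X):
    c=vision.camera_info(cam); K=np.array(c["mtx"]);p=K@(np.array(c["R"])@np.array(X)+np.array(c["t"]));return p[:2]/p[2]
def cloud(cam,depth):
    c=vision.camera_info(cam); K=np.array(c["mtx"]);R=np.array(c["R"]);t=np.array(c["t"])
    v,u=np.mgrid[0:480,0:640]
    P=np.stack([(u-K[0,2])/K[0,0]*depth,(v-K[1,2])/K[1,1]*depth,depth],-1)
    return (P-t)@R
E
python3 - <<'E'
from h import *
print(get_state()["time"], ctrl.pinch_z)
for n in("scene","top"):
    im,d=vision.grab_frame(n); cv2.imwrite(f"pics/{n}0.png",im); np.savez(f"pics/{n}0.npz",im=im,d=d)
    for t in("selector_grip","dial","gauge_unit","flat_master_grip","round_master_grip","rack"):
        for r in models.recognise(n,t)[:4]:
            u,v=map(int,r["point"]); print(n,t,round(r["p"],2),u,v,world(n,(u,v),d[v,u]).round(3))
print(get_state()["time"])
E
```

```text
pics
0.0 -0.0187
scene selector_grip 0.74 268 219 [ 0.624 -0.151  0.125]
scene dial 0.63 265 227 [ 0.63  -0.155  0.104]
scene dial 0.16 304 250 [ 0.621 -0.047  0.099]
scene gauge_unit 0.59 308 251 [ 0.617 -0.038  0.099]
scene gauge_unit 0.27 433 440 [0.734 0.352 0.016]
scene flat_master_grip 0.97 426 353 [0.642 0.268 0.075]
scene flat_master_grip 0.96 439 294 [0.545 0.225 0.112]
scene flat_master_grip 0.89 371 322 [0.665 0.165 0.09 ]
scene flat_master_grip 0.68 448 254 [0.411 0.169 0.08 ]
scene round_master_grip 0.67 484 316 [0.521 0.307 0.096]
scene rack 0.79 456 326 [0.552 0.275 0.068]
top selector_grip 0.67 364 235 [ 0.606 -0.168  0.138]
top dial 0.81 366 233 [ 0.611 -0.172  0.142]
top gauge_unit 0.98 331 246 [ 0.582 -0.082  0.094]
top flat_master_grip 0.77 243 313 [0.408 0.15  0.119]
top flat_master_grip 0.68 245 226 [0.636 0.145 0.119]
top flat_master_grip 0.62 202 226 [0.637 0.257 0.122]
top flat_master_grip 0.57 218 268 [0.526 0.214 0.127]
top round_master_grip 0.72 190 275 [0.509 0.287 0.124]
top rack 0.61 209 267 [0.53  0.251 0.067]
0.7
```

View pics/scene0.png

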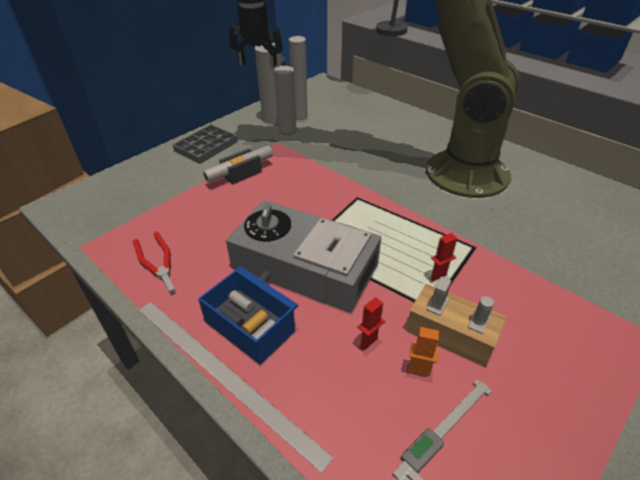

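View pics/top0.png

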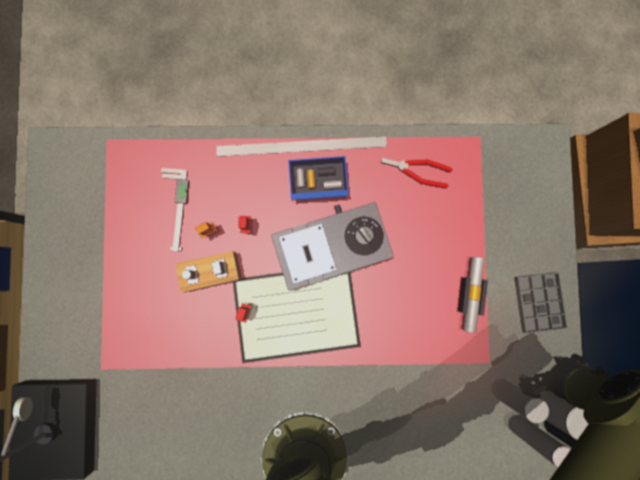

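Run:
```python
from h import *
a=np.load("pics/scene0.npz")["im"];b=np.load("pics/top0.npz")["im"]
A=cv2.resize(a[230:400,350:510],None,fx=3.2,fy=3.2,interpolation=3)
cv2.imwrite("pics/cs.png",A)
B=cv2.resize(b[170:330,290:430],None,fx=3.7,fy=3.7,interpolation=3)
cv2.imwrite("pics/cd.png",B)
C=cv2.resize(b[200:340,160:290],None,fx=4,fy=4,interpolation=3)
cv2.imwrite("pics/cr.png",C)
```

```text
(no output)
```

View pics/cs.png

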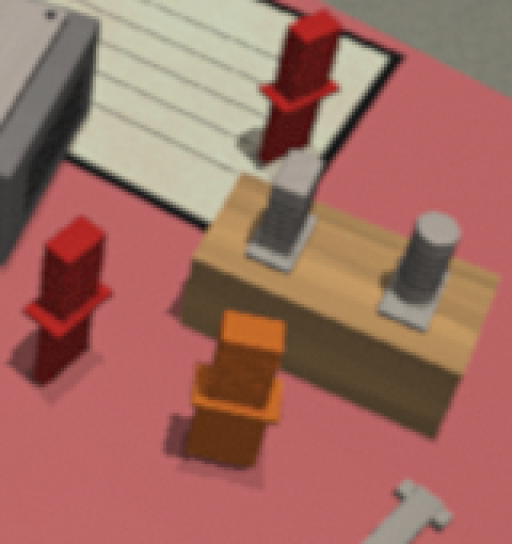

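View pics/cd.png

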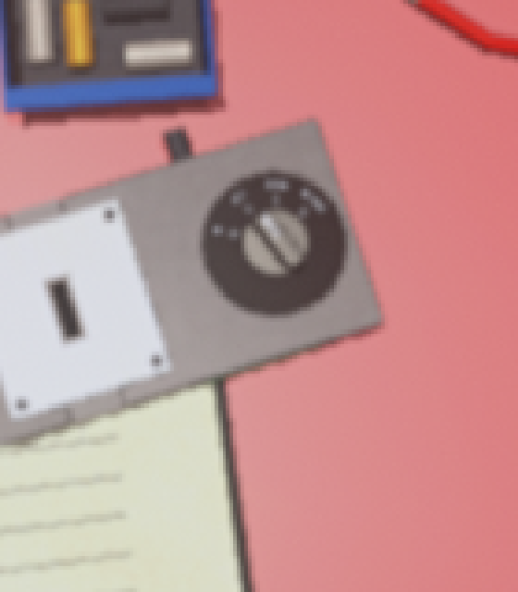

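View pics/cr.png

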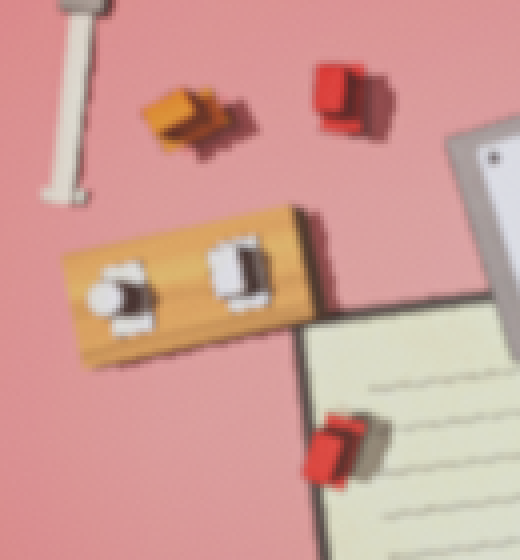

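The scene camera shows the possible masters as follows:
- Grey rectangular handle in the rack at (439,294), in the top view at about (220,268).
- Grey round handle at (484,316).
- Red look-alikes at (445,257) and (371,322).
- Orange look-alike at (426,353).

The close crop confirms the grey rectangular handle, in the rack hole nearer the unit, as the target. The selector pointer is near two dots, and the slot is at top (307,254). Next I measure the poses.

Run:
```python
from h import *
for n in("scene","top"):
    f=np.load(f"pics/{n}0.npz");im,d=f["im"],f["d"];P=cloud(n,d)
    hsv=cv2.cvtColor(im,cv2.COLOR_BGR2HSV)
    c=np.array([0.59,-0.09]); near=np.hypot(P[...,0]-c[0],P[...,1]-c[1])<.22
    for nm,lo,hi in(("unit+plate",.082,.106),("plate",.0965,.106)):
        m=near&(P[...,2]>lo)&(P[...,2]<hi)&(d>0)
        k=cv2.morphologyEx(m.astype(np.uint8),cv2.MORPH_OPEN,np.ones((3,3)))
        nl,l,s,_=cv2.connectedComponentsWithStats(k); i=1+np.argmax(s[1:,4]); k=l==i
        q=P[k]; r=cv2.minAreaRect((q[:,:2]*1000).astype(np.float32)); print(n,nm,np.round(r[0],1),np.round(r[1],1),round(r[2],2),"z",np.median(q[:,2]).round(4))
    # rack and handles
    c=np.array([0.53,0.255]); near=np.hypot(P[...,0]-c[0],P[...,1]-c[1])<.12
    wood=near&(P[...,2]>.058)&(P[...,2]<.074)
    k=cv2.morphologyEx(wood.astype(np.uint8),cv2.MORPH_OPEN,np.ones((3,3)))
    nl,l,s,_=cv2.connectedComponentsWithStats(k); i=1+np.argmax(s[1:,4]); k=l==i
    q=P[k]; r=cv2.minAreaRect((q[:,:2]*1000).astype(np.float32)); print(n,"rack",np.round(r[0],1),np.round(r[1],1),round(r[2],2),"z",np.median(q[:,2]).round(4))
    hi=near&(P[...,2]>.118)&(P[...,2]<.135)
    nl,l,s,ce=cv2.connectedComponentsWithStats(hi.astype(np.uint8))
    for i in range(1,nl):
        if s[i,4]>8:
            q=P[l==i]; r=cv2.minAreaRect((q[:,:2]*1000).astype(np.float32)); print(n,"top",s[i,4],np.round(r[0],1),np.round(r[1],1),round(r[2],1),ce[i],q[:,2].mean().round(4))
    # slot dark pixels: ray/plane z=.1
    C=vision.camera_info(n);K=np.array(C["mtx"]);R=np.array(C["R"]);t=np.array(C["t"])
    v,u=np.mgrid[0:480,0:640];ray=np.stack([(u-K[0,2])/K[0,0],(v-K[1,2])/K[1,1],np.ones_like(u)],-1)@R
    o=-R.T@t; X=o+ray*((.1-o[2])/ray[...,2])[...,None]
    print(n,"cam",o.round(3))
    g=im.max(-1)
    u0=(307,254) if n=="top" else (334,244)
    m=(g<110)&(np.hypot(u-u0[0],v-u0[1])<14)
    q=X[m]; r=cv2.minAreaRect((q[:,:2]*1000).astype(np.float32)); print(n,"slot",m.sum(),q.mean(0).round(4),np.round(r[0],1),np.round(r[1],1),round(r[2],1))
    # knob
    c=np.array([0.615,-0.165]); near=np.hypot(P[...,0]-c[0],P[...,1]-c[1])<.07
    m=near&(P[...,2]>.128)&(P[...,2]<.145)
    q=P[m]; r=cv2.minAreaRect((q[:,:2]*1000).astype(np.float32)); print(n,"knob",m.sum(),np.round(r[0],1),np.round(r[1],1),round(r[2],1),q[:,2].mean().round(4))
```

```text
scene unit+plate [585.9 -82.5] [164.1 301.5] 17.27 z 0.0932
scene plate [565.  -16.1] [133.7 121.9] 17.25 z 0.0988
scene rack [520.9 260.6] [ 83.6 160.2] 11.64 z 0.065
scene top 175 [529.5 221.9] [34.6 19.8] 11.1 [443.01142857 284.6       ] 0.1248
scene top 140 [513.5 300. ] [23.1 22.9] 76.2 [486.56428571 301.7       ] 0.125
scene top 182 [636.1 261.7] [22.2 31.2] 26.8 [429.03846154 332.95604396] 0.1199
scene cam [1.087 0.438 0.748]
scene slot 66 [ 0.569  -0.0132  0.1   ] [568.6 -13.3] [39.5 10.6] 15.0
scene knob 102 [ 612.  -167.9] [46.5 14.2] 38.0 0.1336
top unit+plate [582.6 -84.8] [160.1 300.2] 16.95 z 0.0931
top plate [562.4 -18.2] [129.7 119.5] 17.48 z 0.0995
top rack [518.3 258.9] [ 80.3 161.6] 11.69 z 0.0652
top top 67 [632.9 258.9] [19.2 32.3] 27.9 [201.56716418 227.67164179] 0.1208
top top 99 [526.8 219.8] [32.3 19.9] 10.0 [216.21212121 267.84848485] 0.1255
top top 69 [511.6 297.5] [22.3 20.9] 89.2 [186.04347826 274.4057971 ] 0.1252
top cam [ 0.497 -0.045  1.369]
top slot 52 [ 0.5632 -0.0179  0.1   ] [563.1 -18. ] [38.2  9.3] 17.7
top knob 92 [ 608.6 -170.8] [43.6 14.5] 35.0 0.1344
```

Run:
```python
from h import *
a=np.load("pics/scene0.npz")["im"]
cv2.imwrite("pics/ck.png",np.vstack([cv2.resize(a[195:250,230:310],None,fx=7,fy=7,interpolation=2)]))
```

```text
(no output)
```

View pics/ck.png

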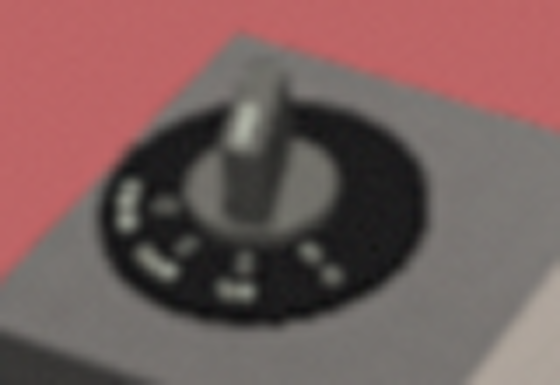

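```bash
cat >> h.py <<'E'
from scipy.spatial.transform import Rotation as Ro
def quat(ang):  # tool down, tool x at world angle ang (deg); y = ang-90
    a=np.radians(ang); x=np.array([np.cos(a),np.sin(a),0]); z=np.array([0,0,-1.]); y=np.cross(z,x)
    q=Ro.from_matrix(np.stack([x,y,z],1)).as_quat(); return [q[3],q[0],q[1],q[2]]
E
python3 - <<'E'
from h import *
np.set_printoptions(precision=3,suppress=True)
s=get_state(); print(s["tcp_pos"],s["eef_rot"],s["width"])
q=s["eef_rot"]; print(Ro.from_quat([q[1],q[2],q[3],q[0]]).as_matrix())
for a in(36.5,216.5,-3.2,176.8): print(a,ctrl.ik([.6105,-.1695,.111],quat(a)), ctrl.ik([.6105,-.1695,.25],quat(a)))
for a in(11.1,191.1): print(a,ctrl.ik([.528,.221,.083],quat(a)), ctrl.ik([.528,.221,.25],quat(a)))
for a in(17.1,197.1): print(a,ctrl.ik([.5637,-.017,.135],quat(a)))
E
```

```text
[ 0.277 -0.56   0.231] [-0.     0.974  0.228 -0.   ] 0.0856925109849579
[[ 0.896  0.444 -0.   ]
 [ 0.444 -0.896  0.   ]
 [-0.    -0.    -1.   ]]
36.5 [ 0.432  0.64  -0.335  1.631  0.251  0.913 -0.929] [ 0.462  0.521 -0.387  1.444  0.202  1.216 -0.883]
216.5 [ 0.851  0.91  -1.226  1.625  0.893  1.266  1.66 ] [ 0.846  0.741 -1.226  1.439  0.695  1.441  1.829]
-3.2 [ 0.339  0.628 -0.178  1.632  0.134  0.893 -1.516] [ 0.371  0.508 -0.232  1.445  0.12   1.202 -1.503]
176.8 [ 0.719  0.757 -0.872  1.627  0.643  1.068  1.174] [ 0.743  0.631 -0.935  1.44   0.512  1.326  1.292]
11.1 [-0.147  0.613 -0.459  1.827  0.368  0.787 -2.174] [ 0.096  0.506 -0.856  1.608  0.401  1.214 -2.218]
191.1 [ 0.093  0.721 -0.885  1.824  0.687  0.936  0.662] [ 0.29   0.7   -1.346  1.606  0.691  1.4    0.634]
17.1 [ 0.24   0.525 -0.388  1.795  0.25   0.87  -1.535]
197.1 [ 0.574  0.664 -0.972  1.791  0.635  1.034  1.227]
```

Run:
```python
from h import *
np.set_printoptions(precision=3,suppress=True)
p=[.6105,-.1695]
ctrl.movep(p+[.2],quat(36.5)); print(get_state()["time"])
ctrl.movel(p+[.111]); s=get_state(); print(s["time"],s["tcp_pos"],s["contact_force"])
ctrl.close_gripper(30); s=get_state(); print(s["time"],s["width"],s["contact_force"])
for a in(26.5,16.5,6.5,-3.2): ctrl.movel(p+[.111],quat(a),max_speed=.1); s=get_state(); print(s["time"],s["wrist_torque"],s["contact_force"])
s=get_state(); print(s["time"],s["wrist_torque"],s["contact_force"],s["eef_rot"],quat(-3.2),s["tcp_pos"])
ctrl.ungrasp(); ctrl.movel(p+[.2]); print(get_state()["time"])
```

```text
2.5667
3.3083 [ 0.611 -0.17   0.112] [ 0.358 -0.437  1.119]
3.9583 0.013592282520398612 [-1.111  0.416  3.695]
4.2833 [0.109 0.446 0.003] [-1.979  1.346  5.086]
4.6083 [ 0.171  0.435 -0.003] [-2.233  1.206  5.532]
4.9333 [ 0.222  0.445 -0.091] [-1.496  1.671  5.724]
5.25 [ 0.241  0.487 -0.05 ] [-2.721  1.119  6.49 ]
5.25 [ 0.241  0.487 -0.05 ] [-2.721  1.119  6.49 ] [ 0.     1.    -0.026 -0.   ] [np.float64(-0.0), np.float64(0.9996101150403544), np.float64(-0.02792163872356888), np.float64(0.0)] [ 0.61  -0.169  0.111]
6.6833
```

Run:
```python
from h import *
np.set_printoptions(precision=3,suppress=True)
ctrl.movep([.528,.2208,.2],quat(11.6)); print(get_state()["time"])
for n in("scene","top"):
    im,d=vision.grab_frame(n); np.savez(f"pics/{n}1.npz",im=im,d=d)
    P=cloud(n,d); near=np.hypot(P[...,0]-.6105,P[...,1]+.1695)<.05
    m=near&(P[...,2]>.128)&(P[...,2]<.145)
    q=P[m]; r=cv2.minAreaRect((q[:,:2]*1000).astype(np.float32)); print(n,"knob",m.sum(),np.round(r[0],1),np.round(r[1],1),round(r[2],1))
    cr=im[195:250,230:310] if n=="scene" else im[205:260,325:405]
    cv2.imwrite(f"pics/k1{n}.png",cv2.resize(cr,None,fx=6,fy=6,interpolation=2))
    cv2.imwrite(f"pics/{n}1.png",im)
```

```text
8.1667
scene knob 116 [ 612.8 -168. ] [15.9 42.4] 82.7
top knob 84 [ 609.5 -169.6] [12.8 42.6] 89.0
```

View pics/k1scene.png

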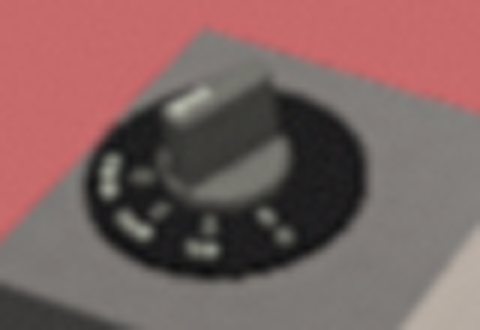

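View pics/scene1.png

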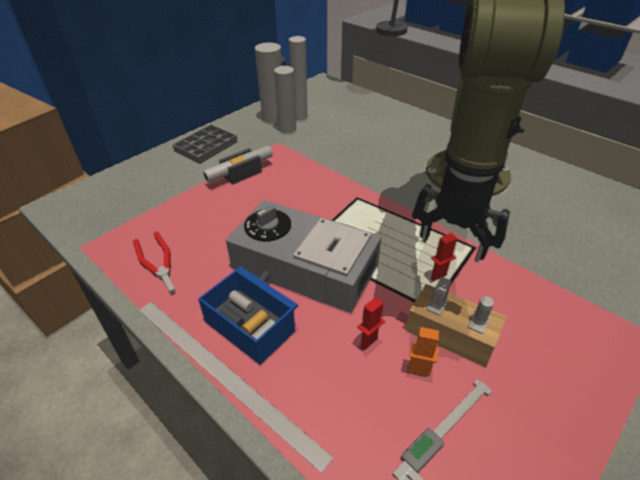

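Run:
```python
from h import *
for a,n in((76.8,1),(36.7,2),(-3.4,3),(-43.5,4)):
    X=[.6125+.044*np.cos(np.radians(a)),-.168+.044*np.sin(np.radians(a)),.09]
    print(n,((proj("scene",X)-[230,195])*6).round())
```

```text
1 [286. 247.]
2 [203. 261.]
3 [131. 236.]
4 [107. 186.]
```

The crop shows the dot groups where I projected them, with three dots at crop (135,225). The bar lies at about -4°, which matches three dots. Now I grasp the master.

Run:
```python
from h import *
np.set_printoptions(precision=3,suppress=True)
ctrl.movel([.528,.2208,.0805]); s=get_state(); print(s["time"],s["tcp_pos"],s["contact_force"])
ctrl.close_gripper(60); s=get_state(); print(s["time"],s["width"],s["contact_force"],s["wrist_torque"])
ctrl.movel([.528,.2208,.155],max_speed=.08); s=get_state(); print(s["time"],s["width"],s["contact_force"])
ctrl.movel([.528,.2208,.21],max_speed=.1)
ctrl.movel([.5637,-.017,.21],quat(17.1)); s=get_state(); print(s["time"],s["width"],s["contact_force"],s["tcp_pos"])
for n in("scene","top"):
    im,d=vision.grab_frame(n); np.savez(f"pics/{n}2.npz",im=im,d=d); cv2.imwrite(f"pics/{n}2.png",im)
```

```text
9.2167 [0.529 0.221 0.081] [-0.067 -0.163  0.427]
9.825 0.019524992306398314 [-0.946  0.808  4.356] [-0.042  0.152 -0.045]
10.9083 0.019501677694704324 [-0.148 -0.245 -2.672]
13.3583 0.019265839293208895 [-0.011 -0.017 -2.762] [ 0.564 -0.016  0.21 ]
```

View pics/scene2.png

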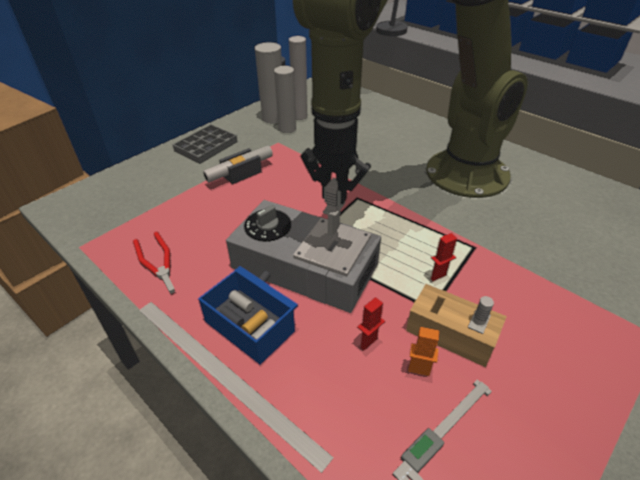

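Run:
```python
from h import *
np.set_printoptions(precision=4,suppress=True)
a=np.radians(17.1);ux=np.array([np.cos(a),np.sin(a)]);uy=np.array([-ux[1],ux[0]])
f=np.load("pics/scene2.npz");im,d=f["im"],f["d"];P=cloud("scene",d)
# unit refs in the scene camera
c=np.array([.565,-.0161])
m=(np.hypot(P[...,0]-c[0],P[...,1]-c[1])<.05)&(P[...,2]>.145)&(P[...,2]<.192)
q=P[m][:,:2]-c; x=q@ux;y=q@uy
print(m.sum(),"x pct",np.percentile(x,[0,2,10,50,90,98,100])*1000,"y",np.percentile(y,[0,2,10,50,90,98,100])*1000)
L=(x<.012)&(y>-.004); A=np.polyfit(x[L],y[L],1); print("face slope deg",np.degrees(A[0]),"y face median mm",np.median(y[L])*1000, L.sum())
# collar top/bottom heights
E=(x>.017); print("end face x median",np.median(x[E])*1000,E.sum(), "min z", P[(np.hypot(P[...,0]-c[0],P[...,1]-c[1])<.035)&(P[...,2]>.115)][:,2].min())
cv2.imwrite("pics/c2.png",cv2.resize(im[150:290,260:400],None,fx=4,fy=4,interpolation=2))
```

```text
186 x pct [-20.6571 -19.3949 -10.8226  15.459   20.2303  20.7284  22.081 ] y [-4.0057 -3.4827 -1.6834  5.2881  6.1691  6.6838  7.0675]
face slope deg 0.5206057514370167 y face median mm 5.72790050590454 79
end face x median 19.262773167697382 86 min z 0.13462926872161068
```

View pics/c2.png

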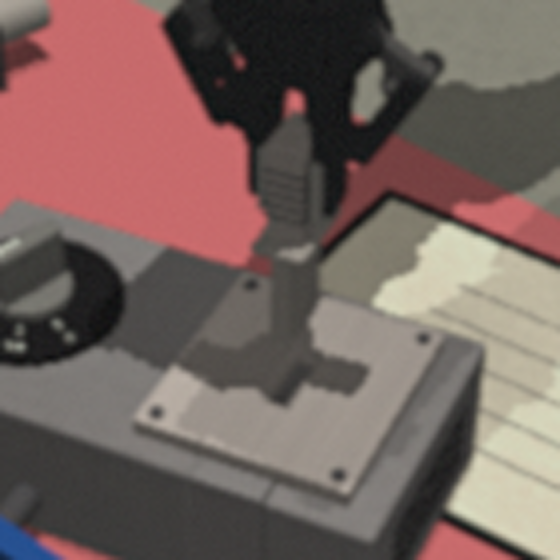

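Run:
```python
from h import *
np.set_printoptions(precision=4,suppress=True)
s=get_state(); print(s["tcp_pos"])
a=np.radians(17.1);uy=np.array([-np.sin(a),np.cos(a)])
p=np.array([.5637,-.017])-.0006*uy
ctrl.movel([*p,.18],quat(17.1),max_speed=.08)
f0=np.array(get_state()["contact_force"]); print(f0)
for z in(.176,.173,.171,.169,.167,.164,.160):
    ctrl.movel([*p,z],max_speed=.02); s=get_state(); df=np.array(s["contact_force"])-f0
    print(z,s["time"],df,np.array(s["wrist_torque"]),s["tcp_pos"],s["width"])
    if df[2]>6 or np.hypot(df[0],df[1])>8: break
```

```text
[ 0.5637 -0.0161  0.2101]
[ 0.5449 -1.0667 -2.0158]
0.176 14.3333 [-0.0224  1.8208 -0.6679] [-0.0144 -0.0388 -0.0018] [ 0.5639 -0.0176  0.1761] 0.019338336030066478
0.173 14.6333 [-1.0103  1.0007 -0.6073] [ 0.0855 -0.0333 -0.0252] [ 0.5638 -0.0176  0.1729] 0.019211493462844856
0.171 14.8833 [-0.5643  1.2133  0.3362] [-0.0048 -0.0626 -0.016 ] [ 0.5638 -0.0175  0.1709] 0.01916645334022167
0.169 15.1333 [-0.8981  1.4699 -0.9058] [-0.0243  0.0506  0.0124] [ 0.5638 -0.0176  0.1688] 0.01944865734919774
0.167 15.3833 [-0.3748  0.3556 -1.3382] [ 0.0498  0.0648 -0.0143] [ 0.5638 -0.0176  0.1669] 0.01924000515945713
0.164 15.6833 [-0.5199  0.5061 -0.7992] [ 0.0323  0.0326 -0.0112] [ 0.5637 -0.0176  0.1638] 0.019300434562836706
0.16 16.0333 [-0.1821  0.5814 -0.4264] [0.0265 0.0075 0.0353] [ 0.5638 -0.0176  0.1598] 0.019405077791166764
```

Run:
```python
from h import *
np.set_printoptions(precision=4,suppress=True)
p=np.array(get_state()["tcp_pos"])[:2]
for z in(.152,.144,.1345):
    ctrl.movel([*p,z],max_speed=.025); s=get_state(); print(z,s["time"],s["contact_force"],s["wrist_torque"],s["tcp_pos"],s["width"])
    if s["contact_force"][2]>5: break
ctrl.pause(.6); s=get_state(); print(s["time"],s["contact_force"],s["wrist_torque"],s["tcp_pos"],s["width"])
for n in("scene","top"):
    im,d=vision.grab_frame(n); np.savez(f"pics/{n}3.npz",im=im,d=d); cv2.imwrite(f"pics/{n}3.png",im)
    P=cloud(n,d); near=np.hypot(P[...,0]-.6105,P[...,1]+.1695)<.05
    m=near&(P[...,2]>.128)&(P[...,2]<.145)
    q=P[m]; r=cv2.minAreaRect((q[:,:2]*1000).astype(np.float32)); print(n,"knob",m.sum(),np.round(r[0],1),np.round(r[1],1),round(r[2],1))
    if n=="scene":
        cv2.imwrite("pics/c3.png",cv2.resize(im[150:290,230:400],None,fx=4,fy=4,interpolation=2))
        m=(np.hypot(P[...,0]-.565,P[...,1]+.0161)<.04)&(P[...,2]>.108)&(P[...,2]<.134)
        # collar bottom height estimate: widest band
        a=np.radians(17.1);ux=np.array([np.cos(a),np.sin(a)]);x=(P[m][:,:2]-[.565,-.0161])@ux;z=P[m][:,2]
        for lo in np.arange(.108,.134,.003):
            k=(z>=lo)&(z<lo+.003); print(lo.round(3),k.sum(),(x[k].max()*1000).round(1) if k.any() else None)
```

```text
0.152 16.5 [ 0.0681  0.4053 -2.9823] [ 0.039  -0.018  -0.0029] [ 0.5636 -0.0176  0.1518] 0.019286223780939703
0.144 16.9667 [-0.0726  0.0458 -2.5652] [ 0.0899  0.1002 -0.0119] [ 0.5636 -0.0176  0.1438] 0.01933189413927352
0.1345 17.5 [-0.7386  1.6393 -2.9304] [ 0.2025  0.0668 -0.0242] [ 0.5636 -0.0176  0.1343] 0.019318191289898316
18.1 [-1.0041  0.9519 -3.4988] [ 0.2629  0.1821 -0.0315] [ 0.5637 -0.0176  0.1345] 0.01966415346217625
scene knob 114 [ 612.2 -167.2] [15.3 43.5] 88.3
0.108 6 21.1
0.111 6 19.3
0.114 1 19.5
0.117 2 22.7
0.12 38 24.7
0.123 56 24.7
0.126 15 17.6
0.129 10 17.2
0.132 6 15.6
top knob 83 [ 609.5 -170.7] [11.  42.4] 88.6
```

View pics/c3.png

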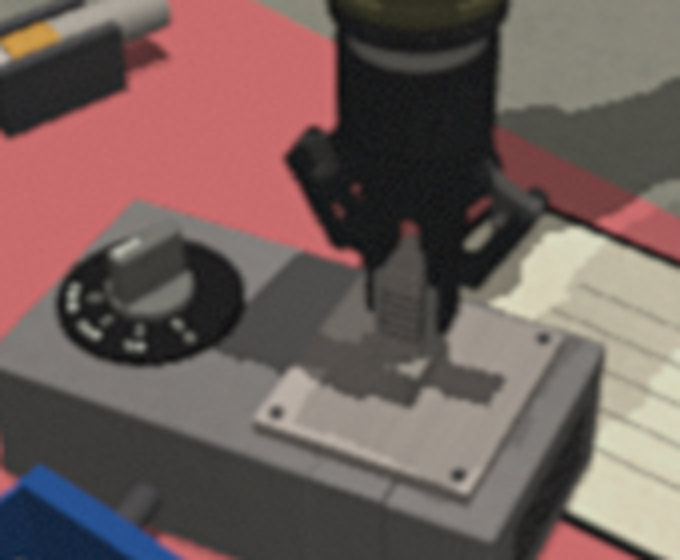

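The crop shows the blade in the slot with the collar about 20 mm above the guard, around crop (410,365). The selector is still on three dots, and the forces show little beyond the master's own weight.

```bash
python3 -c "
from h import *
ticket.close_job(); s=get_state(); print(s['time'],s['contact_force'],s['width'])"
```

```text
the job is handed in; nothing more can be done
the job is handed in; nothing more can be done
```

I turned the selector from two dots to three, then took the grey rectangular-handled master from the rack and passed its blade through the slot window. I handed the job in at about 18 s with the master still held there. The hand-in gave no verdict and no state could be read afterwards, so these checks are from just before it:

- **Insertion depth:** about 40 mm; in the depth image the collar's underside is about 20 mm above the guard.
- **Position:** the tool is within about 1 mm of the measured slot centre. The two cameras disagreed steadily by 2–3 mm, so I averaged them.
- **Forces:** about 1–1.5 N sideways, and otherwise a load of roughly the master's own weight (about 3 N), so it is not resting on the unit. Grip width was steady at 19–20 mm.
- **Selector:** the bar lies at about -1.5°, where three dots should be about -3°. That is well inside the tolerance.
- **Other things on the bench:** I did not measure the round-handled master, bin, caliper or sleeve block again. They looked undisturbed in the pictures, and I saw no sign of contact.

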